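# Stopper a round flask and press it into the vortex mixer's sprung cradle

### The job

Close the round flask with the white stopper, pushed fully home, so that nothing splashes out; then take the flask by its neck, set it upright into the ring cradle on top of the vortex mixer and press it down against the spring: the mixer runs only while the cradle is held well down, so keep it down for at least three seconds. Finish while still holding the flask by the neck and pressing it down - do not let go or ease off - and do not ram the glass, drop or tip it, or disturb the vial, the timer and the small bottle.

Things in the scene. Friction and masses are not known exactly. Their poses are not given: they have to be found in the camera images.
- flask: Amber round-bottom flask, upright in a cork ring, 134 mm tall, about 0.14 kg. Origin: lowest point of the bulb; z runs up the neck. Bulb: ball 84 mm across, centre 42 mm up. Straight neck, 36 mm across outside, from 88 to 128 mm up (grip it there), then a 39 mm bead to the open rim at 134 mm. Bore 29 mm wide (clear for 26 mm) from rim to bulb.
- stopper: White plastic stopper, 46 mm tall, 20 g, standing on its narrow end. Origin: centre of that end; z up. Plug tapers from 24 mm (at 26 mm up) to 20 mm; flange 37 mm across, 26 to 30 mm up; ribbed round grip 22 mm across, 30 to 46 mm up. Home: flange on the flask's rim, its origin 108 mm above the flask's. Loose fit (about 1 mm): let go in the bore, it drops home and stays by its weight.
- cork_ring: Cork ring standing on the worktop, fixed, 112 mm outside, 62 mm inside, 30 mm tall; origin at the centre of its underside. The flask's bulb sits in it (flask origin about 16 mm above the worktop).
- mixer: Vortex mixer, fixed: white housing 140 mm deep, 124 mm wide, 71 mm tall, knob and switch on the tilted front panel. Origin: centre of its underside; its own -x is its front. The black ring cradle stands on top, its axis 12 mm behind the origin (along the mixer's +x). Touch-start: it runs while the cradle is held down (the shaking itself is not simulated).
- cradle_rim (a point): Centre of the cradle's rim plane, 110 mm above the worktop when not pressed; it moves down with the cradle. The cradle is a black rubber cup, 66 mm across outside and about 55 mm inside at the rim. The flask's bulb seats on the rim's inner edge: seated, the flask's origin lies about 10 mm below this point.
- cradle (a joint): How far the cradle is pressed down, in m: 0 at rest, 0.012 at its lower stop. Spring: 5 N before it moves (the weights of cradle and flask take up 1 to 3 N of that), then 550 N/m more; at the stop about 12 N in all. The mixer runs when the cradle is more than half way (0.006) down.
- vial_0: Bystander: small white-capped sample vial, 22 mm across, 43 mm tall, origin at the centre of its underside.
- timer: Bystander: flat bench timer, 66 x 62 x 18 mm, origin at the centre of its underside.
- small_bottle_1: Bystander: small brown bottle with a white screw cap, 44 mm across, 82 mm tall, origin at the centre of its underside.
Not all that is in view belongs to the job. Of the things that look like the flask, the middle-sized one is meant.

How it is judged:
On the way, in this order (a step that is already met when the one before it is completed fails the run):
1. the stopper is fully home in the flask's neck and let go (z of stopper in the frame of flask between 0.105 and 0.111 m and angle between the z axis of stopper and the z axis of flask, either way round below 0.12 rad and distance between stopper and flask below 0.112 m and contact force between the fingers and stopper below 0.3 N), for 0.3 s.
2. the stoppered flask, held by the neck, presses the cradle more than half way down and keeps it there for three seconds (value of joint cradle above 0.006 m and horizontal distance between flask and cradle_rim below 0.006 m and z of flask in the frame of cradle_rim below -0.006 m and angle between flask's own z axis and vertical below 0.15 rad and contact force between the fingers and flask above 2 N and contact force between flask and cradle above 3 N and z of stopper in the frame of flask between 0.105 and 0.111 m and angle between the z axis of stopper and the z axis of flask, either way round below 0.12 rad and distance between stopper and flask below 0.112 m), for 3 s.
At the end, for the whole second after the job is handed in: Gripped by the neck (over 2 N), the flask presses the cradle (over 3 N) more than 6 mm down; axes within 6 mm, flask bottom 6 mm or more below the rim, tilt under 0.15 rad, at rest; stopper home: flange within 3 mm of the rim, tilt in the neck under 0.12 rad (all of step 2 and linear speed of flask below 0.03 m/s); the arm keeps its last pose, push and grip.
It fails at once if the flask is rammed into the cradle (over 45 N) (contact force between flask and cradle above 45 N).
It fails at once if the flask is tipped over or dropped (angle between flask's own z axis and vertical above 0.7 rad or height (world z) of flask below 0.006 m).
It fails at once if the vial is pushed more than 3 cm away (distance of vial_0 from where it was at the start of the episode above 0.03 m).
It fails at once if the timer is pushed more than 3 cm away (distance of timer from where it was at the start of the episode above 0.03 m).
It fails at once if the small bottle is pushed more than 3 cm away (distance of small_bottle_1 from where it was at the start of the episode above 0.03 m).
It also fails if it takes over 64 s, if anything falls off the work surface, if the arm or the gripper's body presses on something with over 40 N, if the wrist force passes 120 N, or if a joint passes its speed limit or range.

### The arm

A 6-joint arm with a two-finger parallel gripper is mounted at the origin on a cart in front of the work surface, level with it; the furniture and walls round the work are solid. World frame = base frame: x ahead of the robot, y to its left, z up, the work surface at z = 0. Lengths are in m, angles in rad, forces in N, time in s.
With the tool pointing down it reaches from about 0.35 to 0.925 m from the base axis. Payload 6.4 kg.
Tool frame: the origin (TCP) lies at the very end of the fingers, on their centre line; the grasp point (between the pads) lies env.grasp_offset behind it (env.grasp_offset is the distance from the TCP to the grasp point, in m); x points along the fingers, z is the direction in which the jaws open and shut, and the axes are right-handed (so a half turn about x gives the same grasp; the last joint's range is limited). The gripper opens to 94 mm and grips with 3 to 60 N. Pads are 16 mm wide; open, the fingers measure 119 mm over their backs; the gripper's body (75 mm by 177 mm) begins 78 mm behind the grasp point.
Start: joints at [1.131, 0.245, 1.558, -0, 1.339, -0.174], TCP at [0.171, 0.627, 0.205] pointing down, gripper open.
Joint ranges: [-3.13, 3.13], [-1.02, 2.26], [0.13, 2.54], [-0.95, 4.09], [0.21, 2.88], [-2.74, 2.74]. Speed limits (rad/s): [2.57, 2.57, 3.14, 3.14, 3.14, 3.14].

### API

Orientations are given as a unit quaternion [x, y, z, w].
In Python, from rig import env gives the robot as it stands.
- The arm moves only by the tool move_arm, never from a script. Its argument "commands" is a list that holds one entry, the list of rows, each a list of 5 numbers: the shift along the world's x, y, z in cm, then the turn about the world's z in degrees, then the closure, from 0 (fully open) to 1 (shut). A call has 1 to 20 rows; each row shifts and turns the commanded pose from where the row before left it; what a row does not reach is not made up. A row lasts 1/12 s, in which the tool goes at most 41.7 mm and 7.16 degrees, less where a joint would pass 70% of its speed; a pose out of reach is approached as far as the arm can. A call is refused whole if a number of a shift passes 4.17 or a number of a turn 7.16, either way. A call with a gripper value outside its range is refused whole. The fingers move at their own pace and stop on an object; "grip_force" is the grip in N (left out, the last holds). Time passes only in rows, so rows that do not move let the fingers close. It gives the time, the measured TCP pose, the force and the opening at its end, in the units of the state.
- env.read_state(): the state, without advancing time (a new reading comes with each control period).
- env.camera(name): name is "side" or "top"; returns a dict with "frame" (384x512x3 uint8, red, green, blue), "depth" (384x512 float32, m along the optical axis (not along the pixel's ray), 0 where there is no reading), "fx", "fy", "cx", "cy" (pixels), "R" (3x3) and "t" (3): a world point X has camera coordinates R X + t. Camera axes: x right, y down, z forward; pixel columns grow to the right and rows downward; lengths in m; the calibration is good to about 2 mm. A picture is of the moment at which its call begins.
- env.job_done(): hands the job in, once; it reports no verdict.
The state is a dict: "t": time; "joint_pos": joint angles; "qvel": joint speeds; "tau": joint torques, N m; "eef_pos": TCP position; "tcp_rot": TCP orientation; "ft_force": force on the tool from outside, world axes, zero at the start; "ft_torque": the same for the moment, N m; "grip_width": finger opening in m.
Only numpy, scipy, OpenCV 4.12 (cv2) and the standard library are available. Lean on these libraries where they do the work, as an engineer would, in place of code of your own. Each camera call takes 0.05 s, during which the arm holds its last target.

## Working session

There is one attempt and no reset: what is moved stays moved. The work goes in short steps, Python scripts to look and compute and a tool call to move; the robot and the scene stay as the last step left them, time stands still between calls to the robot, and variables do not carry over. Pictures are saved under pics/ and viewed, and the job is handed in when it is done.

Besides the shell and the picture viewer there is one more tool, called after "Emit:" as name(argument=value, ...) on one line, values as JSON. move_arm: Moves the arm, as the interface text tells. Its arguments: {"type":"object","properties":{"commands":{"type":"array"},"grip_force":{"type":"number"}},"required":["commands"]}

```bash
ls; mkdir -p pics
python3 - <<'E'
from rig import env
import cv2,numpy as np
print(env.read_state(), env.grasp_offset)
for n in("side","top"):
    c=env.camera(n); cv2.imwrite(f"pics/{n}0.png",cv2.cvtColor(c["frame"],cv2.COLOR_RGB2BGR)); np.savez(f"{n}0.npz",**c)
    print(n,c["fx"],c["cx"],c["cy"],c["R"],c["t"])
E
```

```text
pics
{'t': 0.0, 'joint_pos': array([ 1.13089350e+00,  2.45785397e-01,  1.55898902e+00, -3.51712894e-06,
        1.33870718e+00, -1.74077262e-01]), 'qvel': array([0.0007723 , 0.00090197, 0.00053816, 0.00140742, 0.00046473,
       0.00042386]), 'tau': array([-6.70218342e-04, -4.15834951e+01, -3.14603770e+01,  6.85050641e-02,
        3.31864832e-02, -1.45494232e-04]), 'eef_pos': array([0.17048254, 0.62662789, 0.20437715]), 'tcp_rot': array([-0.42963771,  0.56244282,  0.42902066,  0.56125821]), 'ft_force': array([ 0.42092058, -0.81776741,  0.89317342]), 'ft_torque': array([-0.00401774,  0.02368073,  0.01165034]), 'grip_width': 0.0938659821153071} 0.0188
side 377.99454759026145 251.69872271028544 192.16082356177006 [[-0.99816676 -0.05697169 -0.02042903]
 [-0.01161145  0.51152699 -0.85918875]
 [ 0.05939943 -0.85737644 -0.51125076]] [0.50298539 0.05210767 1.06902544]
top 496.93537728806587 252.6370487050238 198.79701623323618 [[-0.01274607 -0.9999057   0.00511123]
 [-0.98199197  0.01155381 -0.18856903]
 [ 0.18849219 -0.0074227  -0.98204664]] [0.07352633 0.47277621 1.60086359]
```

View pics/side0.png

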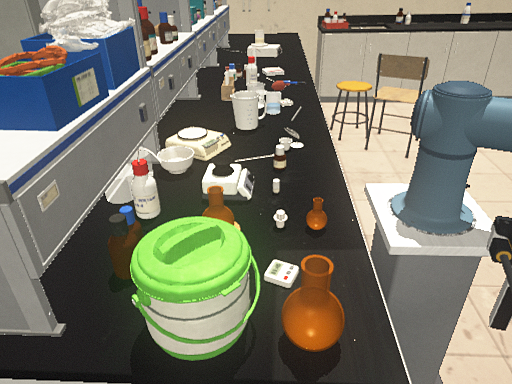

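View pics/top0.png

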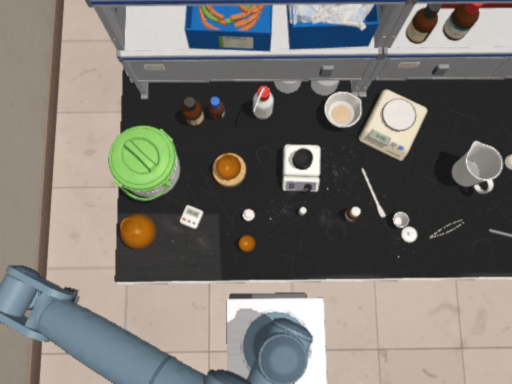

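The top view shows the flask in its cork ring at about (229,168), the stopper at (249,215), the mixer at (302,168) with its cradle at (303,158), the vial at (303,211), the timer at (192,217) and the small bottle at (353,214). Next I'll zoom in and measure.

```bash
cat > h.py <<'E'
import numpy as np,cv2
def ray(c,u,v,z):
    d=c["R"].T@np.array([(u-c["cx"])/c["fx"],(v-c["cy"])/c["fy"],1.]); o=-c["R"].T@c["t"]
    return o+d*(z-o[2])/d[2]
def proj(c,X):
    p=c["R"]@np.asarray(X,float)+c["t"]; return c["fx"]*p[0]/p[2]+c["cx"],c["fy"]*p[1]/p[2]+c["cy"]
def cloud(c):
    v,u=np.indices(c["depth"].shape); d=c["depth"].astype(float)
    P=np.stack([(u-c["cx"])/c["fx"]*d,(v-c["cy"])/c["fy"]*d,d],-1)-c["t"]
    W=P@c["R"]; W[d==0]=np.nan; return W
def crop(c,x0,y0,x1,y1,k,fn):
    f=cv2.cvtColor(c["frame"],cv2.COLOR_RGB2BGR)[y0:y1,x0:x1]
    cv2.imwrite(fn,cv2.resize(f,None,fx=k,fy=k,interpolation=cv2.INTER_NEAREST))
E
python3 - <<'E'
from h import *
t=dict(np.load("top0.npz"));s=dict(np.load("side0.npz"))
crop(t,200,130,330,230,6,"pics/t0c.png"); crop(s,180,150,340,250,5,"pics/s0c.png")
np.set_printoptions(precision=4,suppress=True)
W=cloud(t)
for n,u,v in(("flask",229,165),("stop",249,215),("cradle",303,158),("vial",303,211),("sb",353,214),("decoyS",247,243),("decoyL",138,232)):
    print(n,W[v,u])
E
```

```text
flask [0.5661 0.1419 0.1356]
stop [0.4181 0.0804 0.0533]
cradle [ 0.5997 -0.0987  0.0875]
vial [ 0.4302 -0.0975  0.0478]
sb [ 0.4143 -0.2564  0.0729]
decoyS [ 0.3321  0.0882 -0.0025]
decoyL [0.3551 0.4213 0.1437]
```

View pics/t0c.png

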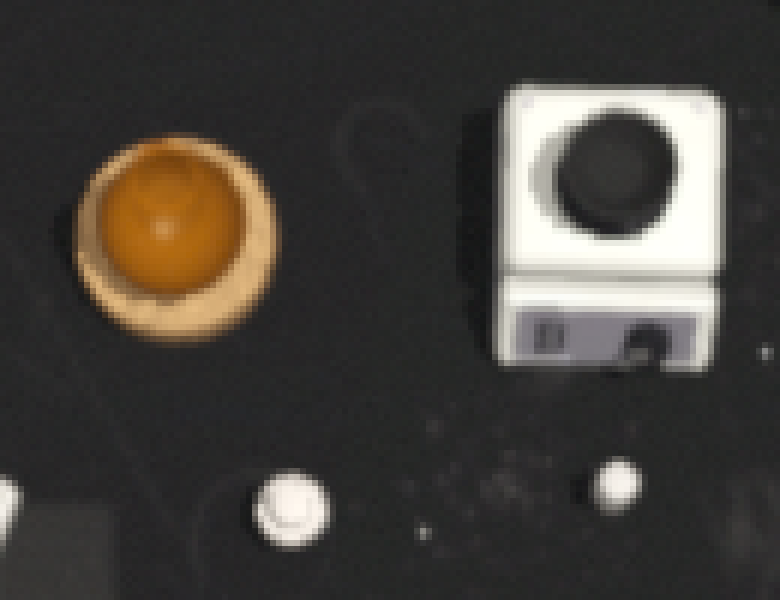

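View pics/s0c.png

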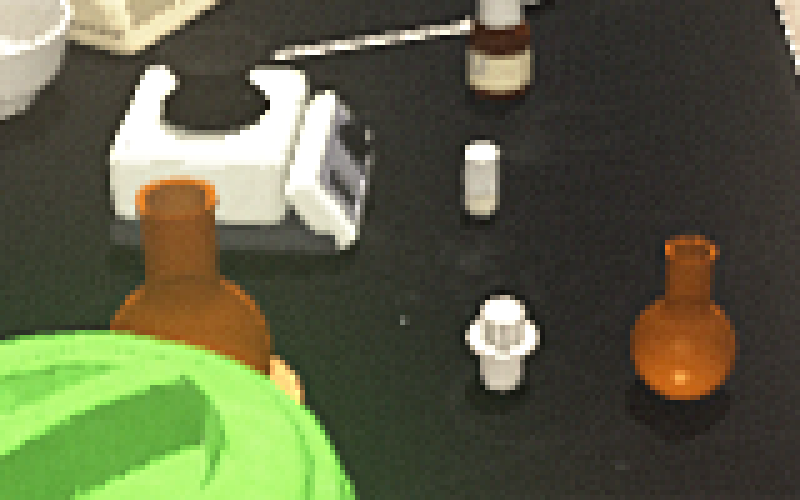

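```bash
cat > m.py <<'E'
from h import *
np.set_printoptions(precision=4,suppress=True)
def mask_big(m,seed):
    n,l,st,ce=cv2.connectedComponentsWithStats(m.astype(np.uint8)); return l==l[seed[1],seed[0]]
t=dict(np.load("top0.npz"));s=dict(np.load("side0.npz"))
def hsv(c): return cv2.cvtColor(c["frame"],cv2.COLOR_RGB2HSV).astype(int)
def win(m,x0,y0,x1,y1):
    w=np.zeros_like(m); w[y0:y1,x0:x1]=m[y0:y1,x0:x1]; return w
def circ(c,m,z):
    """contour -> plane z -> least squares circle"""
    k=max(cv2.findContours(m.astype(np.uint8),cv2.RETR_EXTERNAL,cv2.CHAIN_APPROX_NONE)[0],key=cv2.contourArea)[:,0]
    P=np.array([ray(c,u,v,z)[:2] for u,v in k])
    for _ in range(4):
        A=np.c_[2*P,np.ones(len(P))]; x=np.linalg.lstsq(A,(P**2).sum(1),rcond=None)[0]
        r=np.sqrt(x[2]+x[0]**2+x[1]**2); e=np.hypot(*(P-x[:2]).T)-r; P=P[abs(e)<2*e.std()+1e-4]
    return x[:2],2*r,e.std()
E
python3 - <<'E'
from m import *
H=hsv(t)
org=win((H[...,1]>70)&(H[...,2]>90)&(H[...,0]<25),205,145,255,195)
print("cork z.03 (112mm):",circ(t,org,.03))
org2=win((H[...,1]>190)&(H[...,0]<25),205,145,255,195)
print("bulb z.058 (84):",org2.sum(),circ(t,org2,.060))
wh=win(H[...,2]>120,235,200,262,228); print("stopper flange z.03 (37):",circ(t,wh,.028))
wh=win(H[...,2]>120,292,200,315,222); print("vial z.043:",circ(t,wh,.043))
bl=win(H[...,2]<110,291,146,314,171); bl=mask_big(bl,(303,158)); print("cradle z.11 (66):",circ(t,bl,.109))
mx=win(H[...,2]>120,280,140,325,172)
k=max(cv2.findContours(mx.astype(np.uint8),0,1)[0],key=cv2.contourArea)[:,0]
P=np.array([ray(t,u,v,.071)[:2] for u,v in k]); print("mixer minarearect",cv2.minAreaRect(P.astype(np.float32)))
Hs=hsv(s)
st=win(Hs[...,2]>110,268,205,294,232); ys,xs=np.where(st); print([ (y,xs[ys==y].min(),xs[ys==y].max()) for y in np.unique(ys)])
fl=win((Hs[...,1]>130)&(Hs[...,0]<25),195,180,235,215); ys,xs=np.where(fl); print([ (y,xs[ys==y].min(),xs[ys==y].max()) for y in np.unique(ys)])
W=cloud(t)
print("cradle pts",W[150:168:2,303]); print(W[158,292:315:2])
E
```

```text
cork z.03 (112mm): (array([0.5792, 0.1463]), np.float64(0.11410772423424977), np.float64(0.0015274906756596106))
bulb z.058 (84): 427 (array([0.5807, 0.1481]), np.float64(0.07610041167800918), np.float64(0.0011047150426622457))
stopper flange z.03 (37): (array([0.4239, 0.0825]), np.float64(0.03770798723736584), np.float64(0.0007109999844148971))
vial z.043: (array([ 0.4334, -0.0969]), np.float64(0.02250259864209343), np.float64(0.0010390471580802993))
cradle z.11 (66): (array([ 0.5918, -0.0931]), np.float64(0.06427862433333646), np.float64(0.0016558839278683173))
mixer minarearect ((0.605696439743042, -0.09593455493450165), (0.12307523936033249, 0.09306256473064423), 88.60933685302734)
[(np.int64(209), np.int64(279), np.int64(281)), (np.int64(210), np.int64(277), np.int64(283)), (np.int64(211), np.int64(276), np.int64(284)), (np.int64(212), np.int64(276), np.int64(284)), (np.int64(213), np.int64(276), np.int64(284)), (np.int64(214), np.int64(275), np.int64(286)), (np.int64(215), np.int64(274), np.int64(286)), (np.int64(216), np.int64(273), np.int64(287)), (np.int64(217), np.int64(273
[... 1732 characters left out ...]
nt64(203), np.int64(231)), (np.int64(213), np.int64(203), np.int64(232)), (np.int64(214), np.int64(202), np.int64(232))]
cradle pts [[ 0.6234 -0.0983  0.0993]
 [ 0.6169 -0.0982  0.0983]
 [ 0.6108 -0.0982  0.0961]
 [ 0.6037 -0.0979  0.0971]
 [ 0.5997 -0.0987  0.0875]
 [ 0.5925 -0.0984  0.0887]
 [ 0.5835 -0.0972  0.097 ]
 [ 0.5749 -0.0962  0.1045]
 [ 0.5666 -0.0953  0.1106]]
[[ 0.6029 -0.0636  0.0773]
 [ 0.5934 -0.067   0.1112]
 [ 0.5969 -0.0747  0.0982]
 [ 0.597  -0.0813  0.0977]
 [ 0.5996 -0.0889  0.0879]
 [ 0.599  -0.0952  0.0899]
 [ 0.5978 -0.1013  0.0938]
 [ 0.5987 -0.1082  0.0905]
 [ 0.597  -0.114   0.0963]
 [ 0.5954 -0.1199  0.1018]
 [ 0.5927 -0.1251  0.1113]
 [ 0.6023 -0.1363  0.0764]]
```

Run:
```python
from m import *
print("cam",-t["R"].T@t["t"],-s["R"].T@s["t"])
for n,X in(("flask rim",(.5795,.147,.15)),("flask neck mid",(.5795,.147,.12)),("stop flange",(.4239,.0825,.028)),("stop top",(.4239,.0825,.046)),("stop bottom",(.4239,.0825,.0)),("cradle",(.594,-.096,.11))):
    print(n,proj(s,X),proj(t,X))
def draw(c,circs,x0,y0,x1,y1,k,fn):
    f=cv2.cvtColor(c["frame"],cv2.COLOR_RGB2BGR)[y0:y1,x0:x1]; f=cv2.resize(f,None,fx=k,fy=k,interpolation=cv2.INTER_NEAREST)
    for (x,y,z,r),col in circs:
        p=[proj(c,(x+r*np.cos(a),y+r*np.sin(a),z)) for a in np.linspace(0,6.283,60)]
        p=((np.array(p)+.5-[x0,y0])*k).astype(int); cv2.polylines(f,[p],True,col,1)
    cv2.imwrite(fn,f)
C=[((.5795,.147,.03,.056),(255,0,0)),((.5795,.147,.15,.0195),(0,255,255)),((.5795,.147,.144,.0195),(0,255,255)),((.5795,.147,.058,.042),(255,0,255)),
((.4239,.0825,.03,.0185),(0,0,255)),((.4239,.0825,.046,.011),(0,0,255)),((.4239,.0825,.0,.01),(0,0,255)),
((.594,-.096,.11,.033),(0,255,0)),((.594,-.096,.11,.0275),(0,255,0)),((.4334,-.0969,.043,.011),(255,0,0))]
draw(t,C,200,130,330,230,6,"pics/t1c.png"); draw(s,C,180,150,340,250,5,"pics/s1c.png")
```

```text
cam [0.1634 0.0799 1.6609] [0.4392 0.9186 0.6016]
flask rim (np.float64(215.2342360053207), np.float64(188.6755810469358)) (np.float64(227.1555811930035), np.float64(159.6978908556337))
flask neck mid (np.float64(216.09764472368195), np.float64(199.36973092277972)) (np.float64(227.579499557454), np.float64(162.1886009802102))
stop flange (np.float64(279.6376403995865), np.float64(216.63087769332654)) (np.float64(248.3594960998404), np.float64(214.4878908694969))
stop top (np.float64(279.7557570134391), np.float64(211.0099679252881)) (np.float64(248.3412117792389), np.float64(213.62588948230464))
stop bottom (np.float64(279.4581253904181), np.float64(225.17360200307036)) (np.float64(248.38717365104273), np.float64(215.79272948234052))
cradle (np.float64(222.70537375903976), np.float64(159.2539351683848)) (np.float64(302.9362521928717), np.float64(157.8234461107511))
```

View pics/t1c.png

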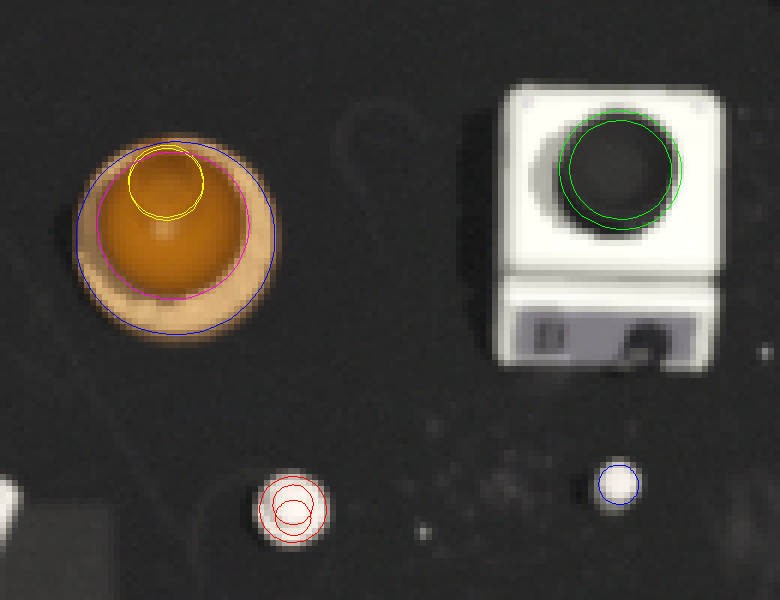

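View pics/s1c.png

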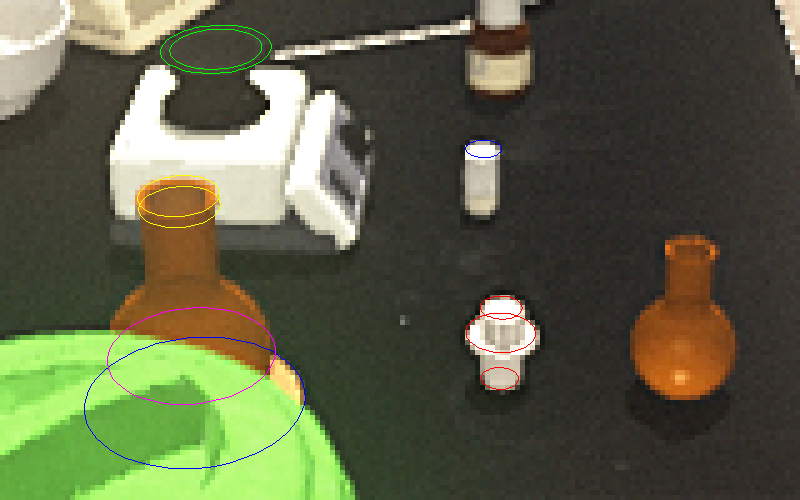

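Run:
```python
from m import *
from rig import env
from scipy.spatial.transform import Rotation as R
r=R.from_quat(env.read_state()["tcp_rot"]).as_matrix(); print(r)
z=r[:,2]; print("jaw angle deg",np.degrees(np.arctan2(z[1],z[0])))
W=cloud(t)
for n,a in(("bucket",(100,120,180,200)),("decoyL",(115,210,160,250)),("smalldecoy",(236,233,257,253))):
    w=W[a[1]:a[3],a[0]:a[2]].reshape(-1,3); print(n,np.nanmax(w[:,2]),w[np.nanargmax(w[:,2])])
W=cloud(s)
w=W[225:380,120:260].reshape(-1,3); print(np.nanmax(w[:,2])); w=W[200:232,304:330].reshape(-1,3); print(np.nanmax(w[:,2]))
w=W[255:350,280:345].reshape(-1,3); print(np.nanmax(w[:,2]))
```

```text
[[-0.0007 -0.9649  0.2626]
 [-0.0016  0.2626  0.9649]
 [-1.      0.0003 -0.0017]]
jaw angle deg 74.77338189281743
bucket 0.22617196942409387 [0.5916 0.4133 0.2262]
decoyL 0.1878671148858859 [0.344  0.4438 0.1879]
smalldecoy 0.0941882324734673 [0.3317 0.0781 0.0942]
0.220215358735388
0.09083016329620032
0.1826260194234164
```

Emit:
move_arm(commands=[[[0, 0, 4, 0, 0], [0, 0, 4, 0, 0], [0, 0, 4, 0, 0], [0, 0, 4, 0, 0], [0, 0, 3.6, 0, 0], [1.69, -3.63, 0, 1, 0], [1.69, -3.63, 0, 1, 0], [1.69, -3.63, 0, 1, 0], [1.69, -3.63, 0, 1, 0], [1.69, -3.63, 0, 1, 0], [1.69, -3.63, 0, 1, 0], [1.69, -3.63, 0, 1, 0], [1.69, -3.63, 0, 1, 0], [1.69, -3.63, 0, 1, 0], [1.69, -3.63, 0, 1, 0], [1.69, -3.63, 0, 1, 0], [1.69, -3.63, 0, 1, 0], [1.69, -3.63, 0, 1, 0], [1.69, -3.63, 0, 1, 0], [1.69, -3.63, 0, 1, 0]]], grip_force=15)

```text
t: 1.77
eef_pos: [0.4244, 0.0807, 0.4012]
tcp_rot: [-0.499, 0.501, 0.499, 0.501]
ft_force: [0.5, 0.7, -0.4]
grip_width: 0.0936
```

Emit:
move_arm(commands=[[[0, 0.1, -4, 0, 0], [0, 0, -4, 0, 0], [0, 0, -4, 0, 0], [0, 0, -4, 0, 0], [0, 0, -4, 0, 0], [0, 0, -4, 0, 0], [0, 0, -4, 0, 0], [0, 0, -2, 0, 0.3], [0, 0, 0, 0, 0.3], [0, 0, 0, 0, 0.3]]])

```text
t: 2.6
eef_pos: [0.4235, 0.0837, 0.1009]
tcp_rot: [-0.498, 0.502, 0.5, 0.5]
ft_force: [0.4, -0.6, 0.7]
grip_width: 0.0772
```

```bash
cat > look.py <<'E'
import sys
from m import *
from rig import env
def look(i,tw,sw,k=6):
    for n,w in(("top",tw),("side",sw)):
        c=env.camera(n); np.savez(f"{n}{i}.npz",**c); crop(c,*w,k,f"pics/{n}{i}.png")
E
python3 - <<'E'
from look import *
look(1,(215,170,315,270),(230,120,340,240),5)
print(env.read_state()["eef_pos"])
E
```

```text
[0.4258 0.0836 0.1034]
```

View pics/side1.png

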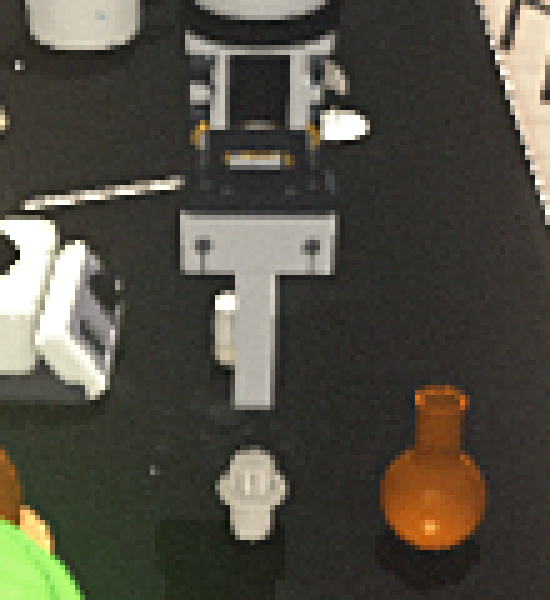

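View pics/top1.png

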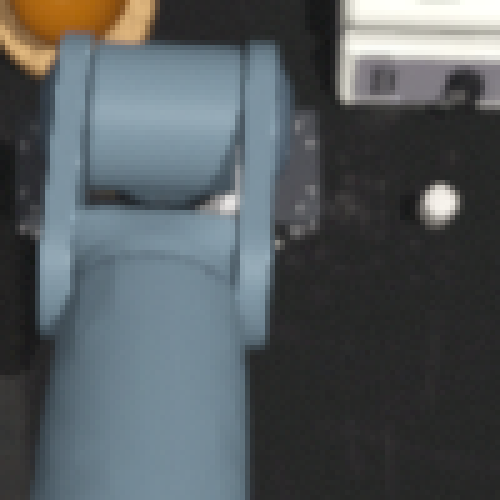

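The side view shows the fingers centred over the stopper: finger at column ~255, stopper at ~253 in the crop. I'll lower and close on the knob.

Emit:
move_arm(commands=[[[0, 0, -2.5, 0, 0.3], [0, 0, -2.5, 0, 0.3], [0, 0, -1, 0, 0.3], [0, 0, -0.7, 0, 0.3], [0, 0, 0, 0, 0.3], [0, 0, 0, 0, 1], [0, 0, 0, 0, 1], [0, 0, 0, 0, 1], [0, 0, 0, 0, 1], [0, 0, 0, 0, 1], [0, 0, 0, 0, 1], [0, 0, 0, 0, 1], [0, 0, 0, 0, 1]]])

```text
t: 3.78
eef_pos: [0.4243, 0.0837, 0.0346]
tcp_rot: [-0.499, 0.501, 0.499, 0.501]
ft_force: [0.3, 0.6, 0.3]
grip_width: 0.0215
```

Run:
```python
from look import *
look(2,(215,170,315,270),(230,120,340,240),5)
print(env.read_state()["eef_pos"])
```

```text
[0.4243 0.0837 0.0346]
```

View pics/side2.png

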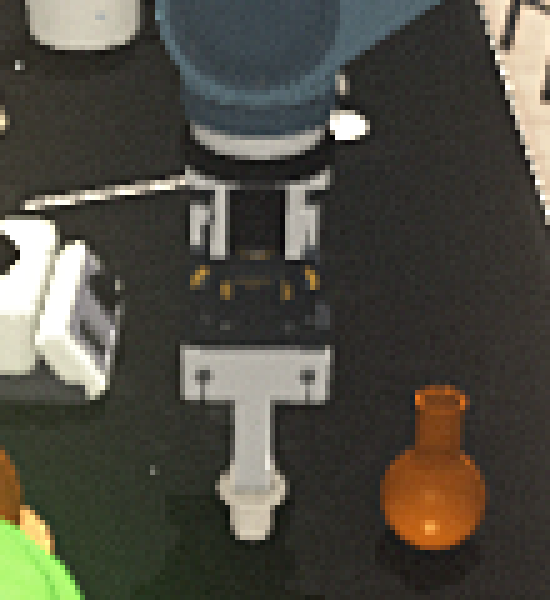

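The knob is gripped at 21.5 mm width, with the fingers just above the flange at about (252,490) in the crop. Now I'll lift and carry it over the flask.

Emit:
move_arm(commands=[[[0, 0, 2, 0, 1], [0, 0, 3, 0, 1], [0, 0, 3, 0, 1], [0, 0, 3, 0, 1], [0, 0, 3, 0, 1], [0, 0, 3, 0, 1], [0, 0, 2.5, 0, 1], [2.2, 0.9, 0, 0, 1], [2.2, 0.9, 0, 0, 1], [2.2, 0.9, 0, 0, 1], [2.2, 0.9, 0, 0, 1], [2.2, 0.9, 0, 0, 1], [2.2, 0.9, 0, 0, 1], [2.4, 0.9, 0, 0, 1], [0, 0, -1, 0, 1], [0, 0, 0, 0, 1], [0, 0, 0, 0, 1], [0, 0, 0, 0, 1]]])

```text
t: 5.38
eef_pos: [0.5793, 0.1464, 0.2192]
tcp_rot: [-0.499, 0.501, 0.499, 0.501]
ft_force: [0.6, 0.1, 0.4]
grip_width: 0.0213
```

Run:
```python
from look import *
look(3,(190,110,290,210),(160,120,280,240),5)
print(env.read_state()["eef_pos"])
```

```text
[0.5797 0.1464 0.2199]
```

View pics/side3.png

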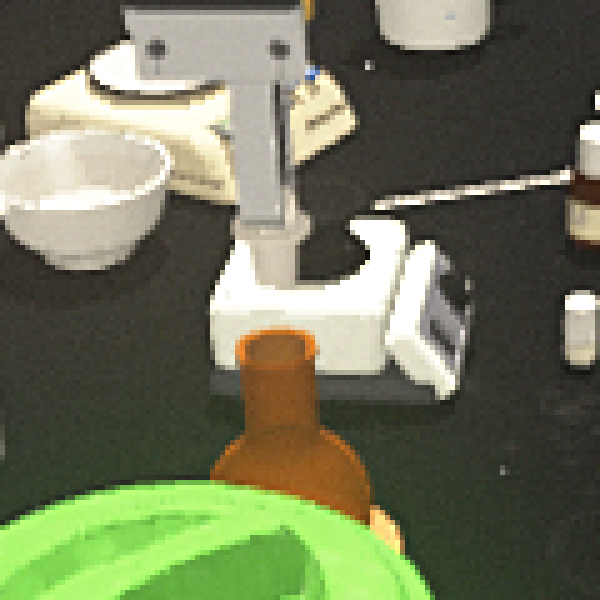

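View pics/top3.png

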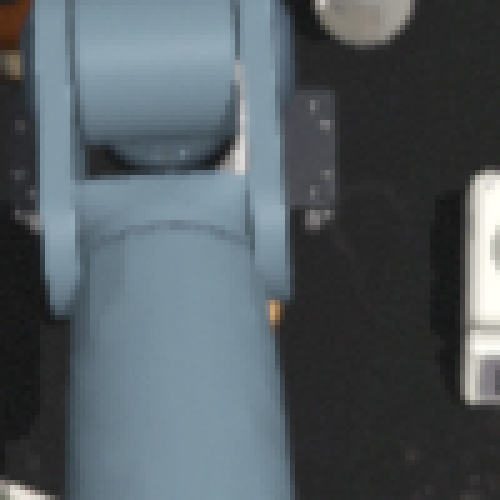

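Run:
```python
from m import *
c=dict(np.load("side3.npz"))
d=lambda X:[(np.round((p+.5-o)*5,1)) for p,o in zip(proj(c,X),(160,120))]
for z in(.187,.200,.215): print(z,d((.5795,.1464,z)))
print("rim",d((.5795,.147,.15)), "dx10mm",d((.5895,.147,.15)),"dy10",d((.5795,.157,.15)))
f=hsv(c)
org=win((f[...,1]>110)&(f[...,0]<25),200,180,232,215)
for v in range(184,206): 
    x=np.where(org[v])[0]; print(v,x.min() if len(x) else 0,x.max() if len(x) else 0,end=' | ')
print()
cv2.imwrite("pics/z3.png",cv2.resize(cv2.cvtColor(c["frame"],cv2.COLOR_RGB2BGR)[155:215,190:240],None,fx=12,fy=10,interpolation=cv2.INTER_CUBIC)[:600])
```

```text
0.187 [np.float64(273.3), np.float64(276.8)]
0.2 [np.float64(271.3), np.float64(252.0)]
0.215 [np.float64(269.0), np.float64(223.0)]
rim [np.float64(278.7), np.float64(345.9)] dx10mm [np.float64(257.9), np.float64(345.6)] dy10 [np.float64(275.7), np.float64(356.5)]
184 0 0 | 185 0 0 | 186 210 221 | 187 208 222 | 188 207 222 | 189 207 222 | 190 207 222 | 191 207 222 | 192 208 222 | 193 208 222 | 194 208 222 | 195 208 222 | 196 208 222 | 197 208 222 | 198 208 222 | 199 208 223 | 200 209 223 | 201 209 223 | 202 209 223 | 203 209 223 | 204 209 223 | 205 209 224 |
```

View pics/z3.png

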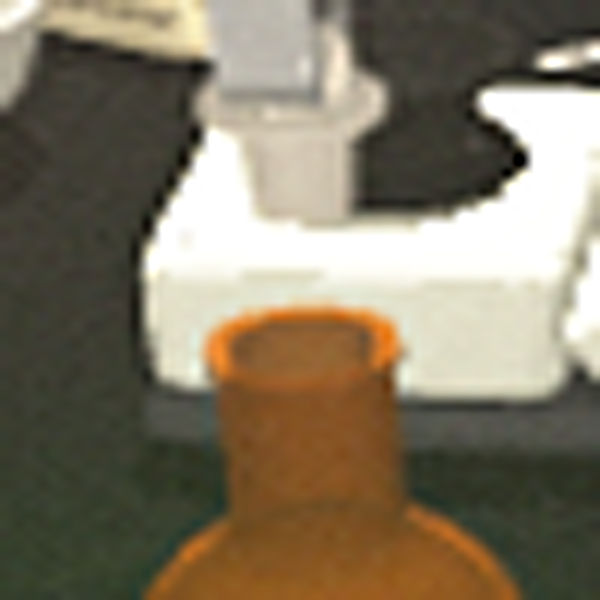

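Emit:
move_arm(commands=[[[0.2, 0, 0, 0, 1], [0, 0, -1, 0, 1], [0, 0, -1, 0, 1], [0, 0, -1, 0, 1], [0, 0, -0.8, 0, 1], [0, 0, -0.6, 0, 1], [0, 0, -0.6, 0, 1], [0, 0, 0, 0, 1], [0, 0, 0, 0, 1]]])

```text
t: 6.23
eef_pos: [0.5821, 0.1467, 0.1691]
tcp_rot: [-0.499, 0.501, 0.499, 0.501]
ft_force: [-0.7, -0.4, 0.1]
grip_width: 0.0215
```

Run:
```python
from look import *
look(4,(190,110,290,210),(160,120,280,240),5)
print(env.read_state()["eef_pos"])
```

```text
[0.5826 0.1467 0.17  ]
```

View pics/side4.png

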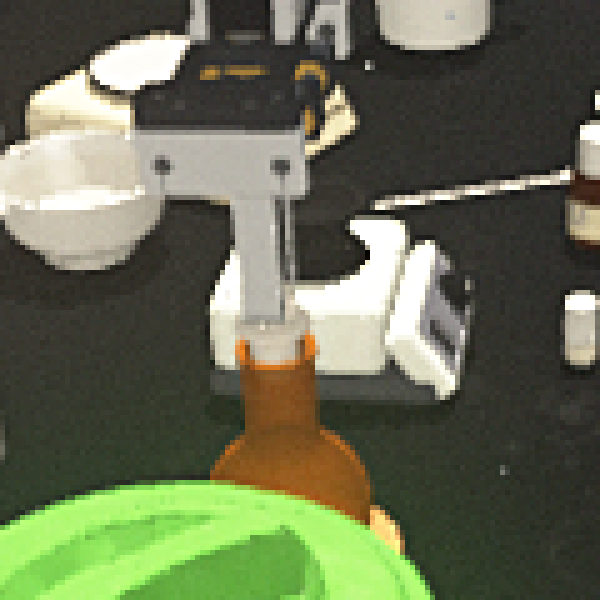

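The plug is in the bore: flange at (275,325), rim at (278,345), no force on the wrist. I'll lower to near home and release.

Emit:
move_arm(commands=[[[0, 0, -0.4, 0, 1], [0, 0, -0.4, 0, 1], [0, 0, 0, 0, 1], [0, 0, 0, 0, 1], [0, 0, 0, 0, 0.5], [0, 0, 0, 0, 0.3], [0, 0, 0, 0, 0.3], [0, 0, 0, 0, 0.1], [0, 0, 0, 0, 0.1], [0, 0, 0, 0, 0.1]]])

```text
t: 7.17
eef_pos: [0.5823, 0.1467, 0.1615]
tcp_rot: [-0.499, 0.501, 0.499, 0.501]
ft_force: [-0.5, 0.1, 0.4]
grip_width: 0.0578
```

Run:
```python
from look import *
look(5,(190,110,290,210),(160,120,280,240),5)
print(env.read_state()["eef_pos"])
```

```text
[0.5822 0.1467 0.1615]
```

View pics/side5.png

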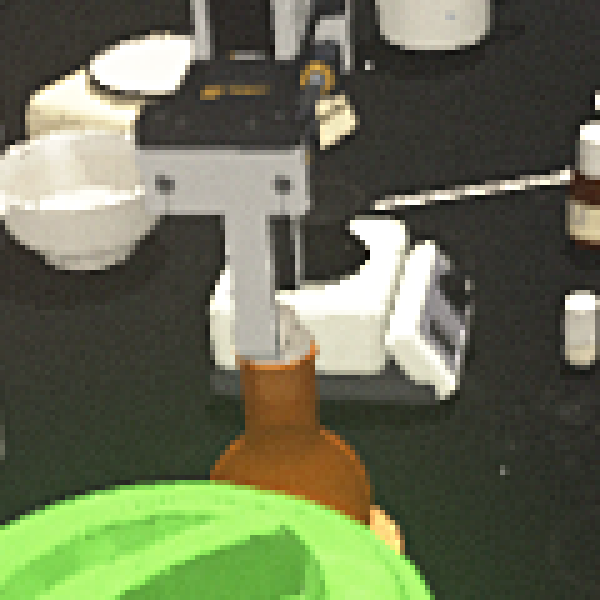

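Emit:
move_arm(commands=[[[0, 0, 2, 0, 0.1], [0, 0, 3, 0, 0.1], [0, 0, 2, 0, 0.1], [0, 0, 0, 0, 0.1], [0, 0, 0, 0, 0.1]]])

```text
t: 7.68
eef_pos: [0.5829, 0.1467, 0.2326]
tcp_rot: [-0.5, 0.5, 0.498, 0.502]
ft_force: [-0.4, -0.4, -0.9]
grip_width: 0.0845
```

Run:
```python
from look import *
look(6,(190,110,290,210),(190,150,240,210),10)
print(env.read_state()["eef_pos"],env.read_state()["grip_width"])
c=dict(np.load("side6.npz"))
for z,n in((.15,"rim"),(.154,"flange top"),(.17,"top")): print(n,(np.array(proj(c,(.5805,.147,z)))+.5-[190,150])*10)
```

```text
[0.5814 0.1466 0.2298] 0.08459461191865153
rim [253.1778 391.7094]
flange top [251.9949 377.1756]
top [247.2091 318.3728]
```

View pics/side6.png

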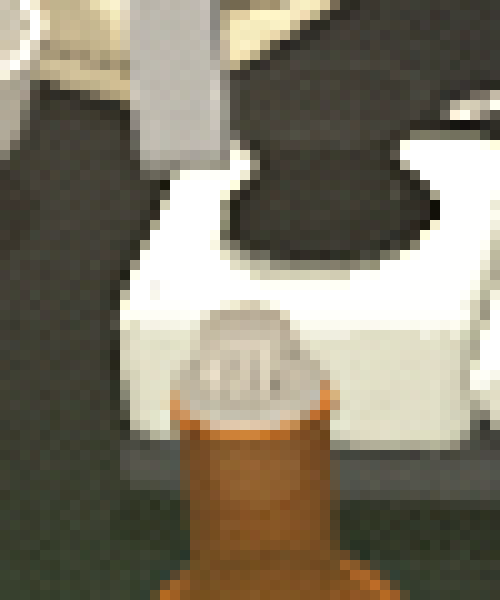

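The stopper is home: its flange sits on the rim at (253,400) in the crop and it stands upright. Next is the neck grip.

Emit:
move_arm(commands=[[[-0.1, 0, -2, 0, 0], [0, 0, -3, 0, 0], [0, 0, -3, 0, 0], [0, 0, -2, 0, 0], [0, 0, -1.2, 0, 0], [0, 0, -1, 0, 0], [0, 0, 0, 0, 0.3], [0, 0, 0, 0, 0.5], [0, 0, 0, 0, 0.7], [0, 0, 0, 0, 0.8], [0, 0, 0, 0, 1], [0, 0, 0, 0, 1], [0, 0, 0, 0, 1], [0, 0, 0, 0, 1], [0, 0, 0, 0, 1], [0, 0, 0, 0, 1]]], grip_force=40)

```text
t: 9.12
eef_pos: [0.5813, 0.1471, 0.1096]
tcp_rot: [-0.499, 0.501, 0.499, 0.501]
ft_force: [0.4, 1.8, 1.4]
grip_width: 0.0362
```

Run:
```python
from look import *
look(7,(190,110,290,210),(160,120,280,240),5)
S=env.read_state();print(S["eef_pos"],S["grip_width"],S["ft_force"])
```

```text
[0.5813 0.147  0.1096] 0.03655883108731391 [0.0697 2.5799 0.1639]
```

View pics/side7.png

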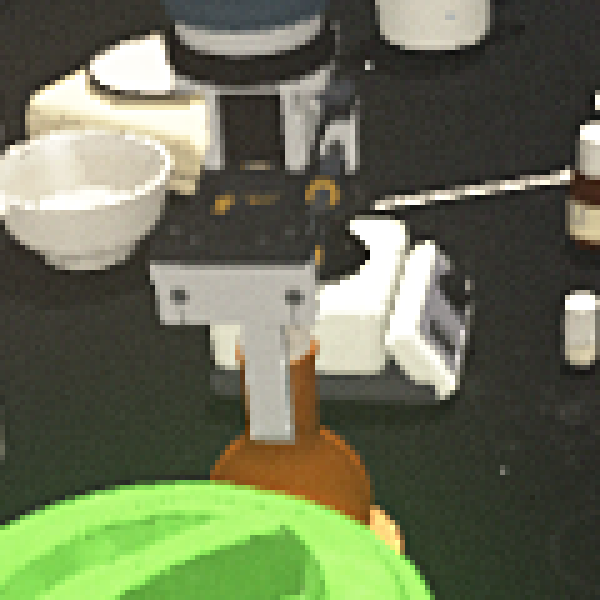

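Emit:
move_arm(commands=[[[0, 0, 0.5, 0, 1], [0, 0, 1.5, 0, 1], [0, 0, 2, 0, 1], [0, 0, 2, 0, 1], [0, 0, 2, 0, 1], [0, 0, 2, 0, 1], [0, 0, 2, 0, 1], [0.1, -1.1, 0, 0, 1], [0.1, -2, 0, 0, 1], [0.1, -2.5, 0, 0, 1], [0.1, -2.5, 0, 0, 1], [0.1, -2.5, 0, 0, 1], [0.1, -2.5, 0, 0, 1], [0.1, -2.5, 0, 0, 1], [0.1, -2.5, 0, 0, 1], [0.2, -2.5, 0, 0, 1], [0.2, -2, 0, 0, 1], [0.15, -1.5, 0, 0, 1], [0, 0, 0, 0, 1], [0, 0, 0, 0, 1]]])

```text
t: 10.88
eef_pos: [0.5942, -0.0949, 0.2284]
tcp_rot: [-0.498, 0.502, 0.499, 0.501]
ft_force: [-0.5, -0.8, -1.6]
grip_width: 0.0367
```

Run:
```python
from look import *
look(8,(260,110,360,210),(180,90,280,200),5)
S=env.read_state();print(S["eef_pos"],S["grip_width"],S["ft_force"])
c=dict(np.load("side8.npz"))
d=lambda X:np.round((np.array(proj(c,X))+.5-[180,90])*5,1)
x,y=.594,-.0945
print("rim",d((x,y,.11)),"rim+x33",d((x+.033,y,.11)),"bulb ctr@.136",d((x,y,.136+.042)),"bulb bottom",d((x,y,.136)),"stopper flange",d((x,y,.136+.136)))
print("mm/px",d((x+.01,y,.178))-d((x,y,.178)),d((x,y+.01,.178))-d((x,y,.178)),d((x,y,.188))-d((x,y,.178)))
```

```text
[ 0.5944 -0.0937  0.2289] 0.03653861158827751 [ 0.0323  0.7279 -1.3856]
rim [215.7 349.9] rim+x33 [160.9 349.5] bulb ctr@.136 [208.7 243.8] bulb bottom [213.1 310.1] stopper flange [198.2  85.5]
mm/px [-17.1  -0.1] [-2.2  6.7] [ -1.1 -16.2]
```

View pics/side8.png

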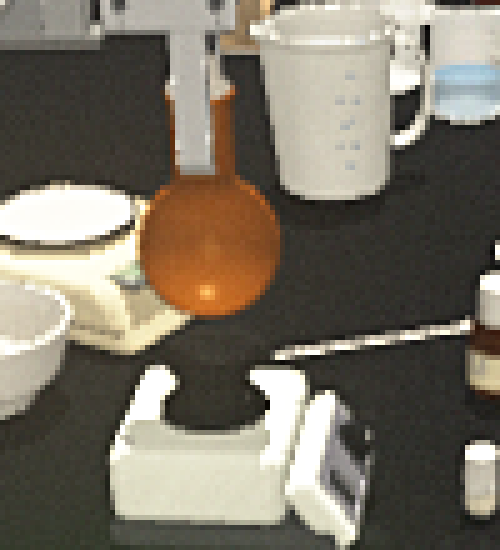

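View pics/top8.png

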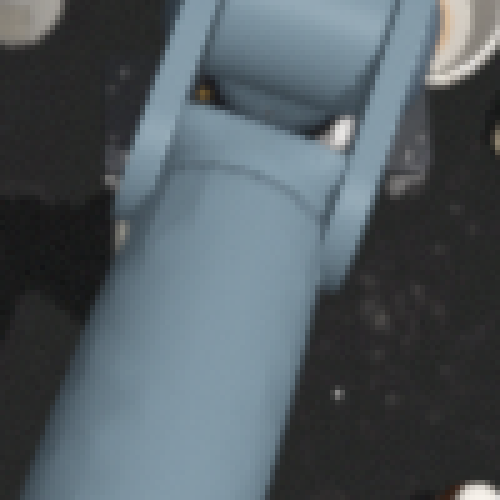

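Run:
```python
from m import *
c=dict(np.load("side8.npz"))
x0,y0=200,145
f=cv2.cvtColor(c["frame"],cv2.COLOR_RGB2BGR)[y0:y0+40,x0:x0+50].astype(float)
g=np.clip(f*4-40,0,255).astype(np.uint8); g=cv2.resize(g,None,fx=14,fy=14,interpolation=cv2.INTER_NEAREST)
for (x,y),col in(((.594,-.0945),(0,255,0)),):
  for z,r in((.11,.033),(.11,.0275),(.075,.033)):
    p=[proj(c,(x+r*np.cos(a),y+r*np.sin(a),z)) for a in np.linspace(0,6.283,60)]
    cv2.polylines(g,[((np.array(p)+.5-[x0,y0])*14).astype(int)],True,col,1)
cv2.imwrite("pics/z8.png",g)
```

```text
(no output)
```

View pics/z8.png

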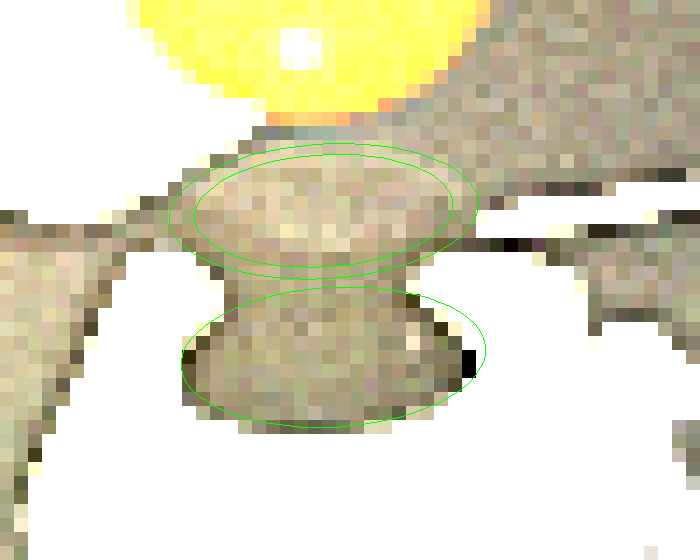

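Emit:
move_arm(commands=[[[0.1, 0, -1, 0, 1], [0, 0, -1, 0, 1], [0, 0, -0.6, 0, 1], [0, 0, -0.3, 0, 1], [0, 0, -0.3, 0, 1], [0, 0, 0, 0, 1], [0, 0, 0, 0, 1], [0, 0, 0, 0, 1]]])

```text
t: 11.65
eef_pos: [0.596, -0.0944, 0.1979]
tcp_rot: [-0.499, 0.501, 0.499, 0.501]
ft_force: [-0.2, 0.5, -1.7]
grip_width: 0.036
```

Run:
```python
from look import *
look(9,(260,110,360,210),(180,90,280,200),5)
S=env.read_state();print(S["eef_pos"],S["grip_width"],S["ft_force"],S["ft_torque"])
```

```text
[ 0.596  -0.0944  0.198 ] 0.03635378162821598 [ 0.6774  0.4483 -2.3774] [ 0.0783 -0.0341  0.029 ]
```

View pics/side9.png

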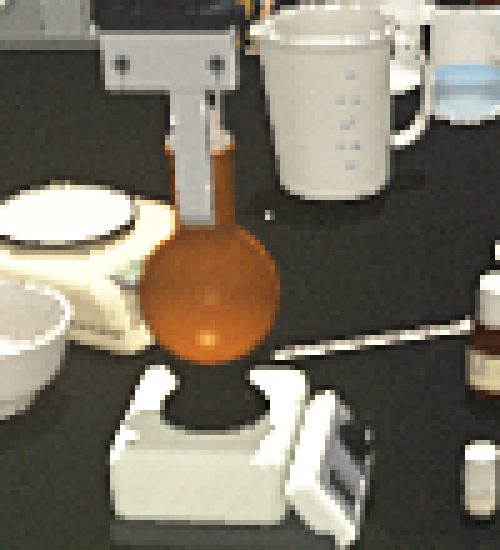

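Emit:
move_arm(commands=[[[0, 0, -0.2, 0, 1], [0, 0, -0.2, 0, 1], [0, 0, -0.2, 0, 1], [0, 0, 0, 0, 1], [0, 0, 0, 0, 1], [0, 0, 0, 0, 1]]], grip_force=50)

```text
t: 12.25
eef_pos: [0.5964, -0.0947, 0.1924]
tcp_rot: [-0.5, 0.501, 0.498, 0.501]
ft_force: [0.6, -1.1, 4.3]
grip_width: 0.0361
```

Run:
```python
from look import *
S=env.read_state();print(S["eef_pos"],S["grip_width"],S["ft_force"],S["ft_torque"])
```

```text
[ 0.5964 -0.0947  0.1924] 0.03611778740517414 [ 0.5648 -1.1107  4.2788] [-0.1776 -0.1543  0.0225]
```

Contact: about 6 N vertical, with little side force. Now I'll press down slowly.

Emit:
move_arm(commands=[[[0, 0, -0.2, 0, 1], [0, 0, -0.2, 0, 1], [0, 0, -0.2, 0, 1], [0, 0, -0.2, 0, 1], [0, 0, 0, 0, 1], [0, 0, 0, 0, 1], [0, 0, 0, 0, 1]]])

```text
t: 12.83
eef_pos: [0.5965, -0.0947, 0.1847]
tcp_rot: [-0.5, 0.501, 0.498, 0.501]
ft_force: [-0.2, -1.4, 7.8]
grip_width: 0.0364
```

Run:
```python
from look import *
look(10,(260,110,360,210),(180,90,280,200),5)
S=env.read_state();print(S["eef_pos"],S["grip_width"],S["ft_force"],S["ft_torque"])
```

```text
[ 0.5965 -0.0947  0.1847] 0.0362147226626075 [ 0.4716 -0.6885  7.9324] [-0.1638  0.0337  0.0521]
```

View pics/side10.png

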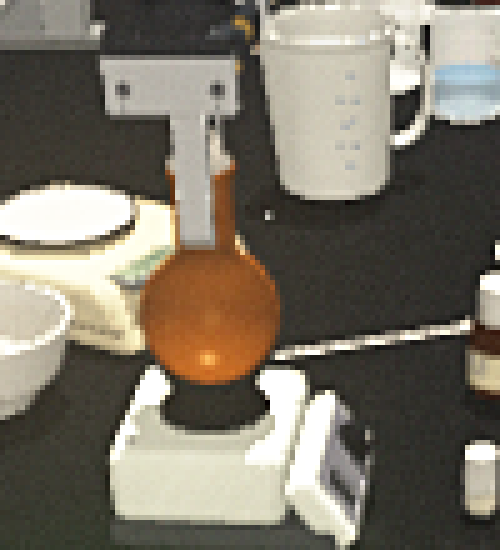

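Emit:
move_arm(commands=[[[0, 0, -0.1, 0, 1], [0, 0, 0, 0, 1], [0, 0, 0, 0, 1], [0, 0, 0, 0, 1]]])

```text
t: 13.27
eef_pos: [0.5966, -0.0947, 0.1839]
tcp_rot: [-0.5, 0.501, 0.498, 0.501]
ft_force: [0.9, -1.4, 7.6]
grip_width: 0.0363
```

Run:
```python
from look import *
look(11,(260,110,360,210),(200,90,250,180),6)
S=env.read_state();print(S["eef_pos"],S["grip_width"],S["ft_force"],S["ft_torque"])
from scipy.ndimage import shift
import cv2
for i in (9,10,11):
    c=dict(np.load(f"side{i}.npz")); f=hsv(c)
    o=win((f[...,1]>150)&(f[...,0]<25)&(f[...,2]>90),200,125,240,175)
    k=max(cv2.findContours(o.astype(np.uint8),0,1)[0],key=cv2.contourArea)[:,0]
    k=k[k[:,1]>145 ]; print(i,"bulb low row",k[:,1].max(),"cols",k[:,0].min(),k[:,0].max())
    d=c["frame"][:,:,0].astype(float); 
    # black cup/white housing boundary (front lower edge of cup)
    print([int(v) for v in d[172:182,222]])
```

```text
[ 0.5966 -0.0947  0.1838] 0.03618427583237564 [-0.055  -1.2796  8.3677] [-0.1891  0.0357 -0.0078]
9 bulb low row 162 cols 208 235
[52, 56, 55, 41, 126, 219, 205, 205, 219, 230]
10 bulb low row 166 cols 208 235
[57, 59, 52, 44, 130, 220, 204, 204, 217, 231]
11 bulb low row 166 cols 208 235
[57, 48, 60, 39, 128, 218, 206, 205, 220, 229]
```

View pics/side11.png

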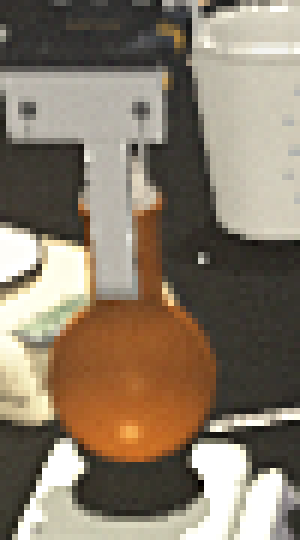

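Contact force is about 10 N, which puts the cradle roughly 10 mm down. I'll hold it for more than 3 s.

Emit:
move_arm(commands=[[[0, 0, 0, 0, 1], [0, 0, 0, 0, 1], [0, 0, 0, 0, 1], [0, 0, 0, 0, 1], [0, 0, 0, 0, 1], [0, 0, 0, 0, 1], [0, 0, 0, 0, 1], [0, 0, 0, 0, 1], [0, 0, 0, 0, 1], [0, 0, 0, 0, 1], [0, 0, 0, 0, 1], [0, 0, 0, 0, 1], [0, 0, 0, 0, 1], [0, 0, 0, 0, 1], [0, 0, 0, 0, 1], [0, 0, 0, 0, 1], [0, 0, 0, 0, 1], [0, 0, 0, 0, 1], [0, 0, 0, 0, 1], [0, 0, 0, 0, 1]]])

```text
t: 15.03
eef_pos: [0.5966, -0.0947, 0.1839]
tcp_rot: [-0.5, 0.501, 0.498, 0.501]
ft_force: [0.3, -1.2, 7.9]
grip_width: 0.0362
```

Emit:
move_arm(commands=[[[0, 0, 0, 0, 1], [0, 0, 0, 0, 1], [0, 0, 0, 0, 1], [0, 0, 0, 0, 1], [0, 0, 0, 0, 1], [0, 0, 0, 0, 1], [0, 0, 0, 0, 1], [0, 0, 0, 0, 1], [0, 0, 0, 0, 1], [0, 0, 0, 0, 1], [0, 0, 0, 0, 1], [0, 0, 0, 0, 1], [0, 0, 0, 0, 1], [0, 0, 0, 0, 1], [0, 0, 0, 0, 1], [0, 0, 0, 0, 1], [0, 0, 0, 0, 1], [0, 0, 0, 0, 1], [0, 0, 0, 0, 1], [0, 0, 0, 0, 1]]])

```text
t: 16.7
eef_pos: [0.5966, -0.0947, 0.1839]
tcp_rot: [-0.5, 0.501, 0.498, 0.501]
ft_force: [0.6, -1.5, 7.6]
grip_width: 0.036
```

Emit:
move_arm(commands=[[[0, 0, 0, 0, 1], [0, 0, 0, 0, 1], [0, 0, 0, 0, 1], [0, 0, 0, 0, 1], [0, 0, 0, 0, 1], [0, 0, 0, 0, 1], [0, 0, 0, 0, 1], [0, 0, 0, 0, 1], [0, 0, 0, 0, 1], [0, 0, 0, 0, 1], [0, 0, 0, 0, 1], [0, 0, 0, 0, 1], [0, 0, 0, 0, 1], [0, 0, 0, 0, 1], [0, 0, 0, 0, 1], [0, 0, 0, 0, 1], [0, 0, 0, 0, 1], [0, 0, 0, 0, 1], [0, 0, 0, 0, 1], [0, 0, 0, 0, 1]]])

```text
t: 18.37
eef_pos: [0.5966, -0.0947, 0.1839]
tcp_rot: [-0.5, 0.501, 0.498, 0.501]
ft_force: [-0.4, -0.9, 7.7]
grip_width: 0.0365
```

Run:
```python
from look import *
look(12,(260,110,360,210),(195,85,255,185),6)
S=env.read_state();print(S["t"],S["eef_pos"],S["grip_width"],S["ft_force"],S["ft_torque"])
c=dict(np.load("side12.npz")); f=hsv(c)
# neck / bulb columns for tilt & centring
o=win((f[...,1]>150)&(f[...,0]<25)&(f[...,2]>60),200,115,242,175)
for v in (150,153,156): x=np.where(o[v])[0]; print(v,x.min(),x.max())
b=(f[...,2]<90)
for v in (168,170,172,174): x=np.where(win(b,208,v,240,v+1)[v])[0]; print("cup",v,x.min(),x.max())
print("cup axis pred",[round(proj(c,(.5955,-.0945,z))[0],1) for z in(.133,.08)])
```

```text
18.4667 [ 0.5966 -0.0947  0.1839] 0.03650976591410933 [ 0.2989 -1.6003  7.5035] [-0.1244  0.012  -0.0198]
150 209 235
153 208 235
156 209 235
cup 168 214 232
cup 170 213 233
cup 172 212 232
cup 174 214 230
cup axis pred [np.float64(221.7), np.float64(222.7)]
```

View pics/side12.png

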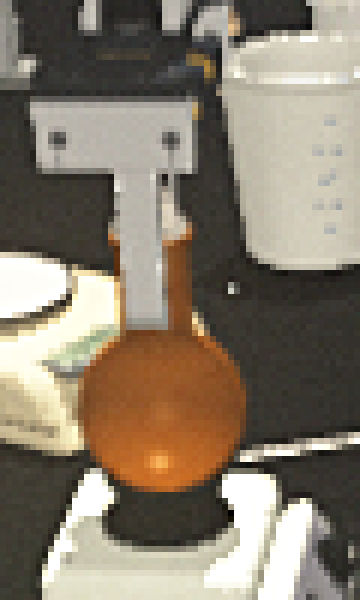

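The hold has lasted more than 5 s at a steady force, so I'm handing in.

Run:
```python
from rig import env
print(env.job_done())
S=env.read_state();print(S["t"],S["eef_pos"],S["ft_force"],S["grip_width"])
```

```text
the job is handed in; nothing more can be done
None
the job is handed in; nothing more can be done
```

The job is handed in with the stoppered flask still held by its neck and pressed down in the mixer's cradle. The hand-in gives no verdict, so what follows rests on my own checks.

- **Stopper:** I placed it in the flask's neck and released it. A side picture then showed its flange on the rim and the stopper upright.
- **Neck grip:** The fingers held the neck at 36 mm opening with a 50 N grip setting, and the flask did not slip.
- **Press:** I lowered it into the cradle and held it down for just over 5 s. The arm stayed at one height, and the wrist read a steady 7.5–8.4 N upward. With the flask's weight, that is about 9–10 N on the cradle.
- **Depth:** The cradle's travel can't be read directly. The force and the arm's travel since contact both put it at about 8–10 mm, against the 6 mm needed.
- **Centring and tilt:** In the last side picture the flask was upright and its axis was within about 1–2 mm of the cradle's. The top camera's view was blocked by the arm, so sideways centring along y rests on the first measurement and a side force of about 1 N.
- **Bystanders:** The arm did not go near the vial, the timer or the small bottle, but I did not measure their positions again at the end.

No check failed. My early estimates of the cradle's centre differed by about 2–3 mm between methods; I used a middle value.

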